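# Hold the tool chest open for the new lid stay

### The job

The stay of this blue tool chest is broken, so its lid falls shut. Clear the wrench off the lid and hang it by its ring end on the empty hook of the wrench rack; then lift the lid to 50 degrees from shut and keep holding it there so that I can screw on the new stay. Finish while still holding the lid, and leave everything else on the bench where it is.

Things in the scene. Friction and masses are not known exactly. Their poses are not given: they have to be found in the camera images.
- chest: blue sheet-steel tool chest standing fixed on the bench: 240 deep (x) x 400 wide (y) x 130 high with its lid shut, only its lid moves. Origin: centre of the underside. Its front faces its own -x, the lid hinges on the far (+x) top edge. z up.
- lid (a joint): angle of the chest's lid in rad: 0 shut and level, grows as the front edge is lifted, 0.873 = 50 degrees; stop at 1.75. The lid (240 x 400, about 0.7 kg, a free hinge) falls shut by itself whenever it is let go below about 85 degrees. It starts shut; its flat top is then 130 above the bench.
- lid_handle (a point): middle of the round steel bar of the bow handle on top of the lid; the bar is 10 in diameter, 120 long between two feet, parallel to the hinge (chest y), its centre 40 above the lid's top and 35 behind the front edge. Seen from the hinge line, with the lid shut, it lies 205 to the front (chest -x) and 55 higher. Axes as the lid's, which turn with it about y.
- lid_hinge (a point): point of the hinge line half-way along the chest, 115 above the bench and 120 behind the chest's middle; the hinge line runs along its y.
- wrench: steel combination wrench, 250 long (24 size), 11 thick at the ends, about 0.28 kg, lying flat on the shut lid behind the handle, roughly parallel to the hinge with its ring end towards the rack's side. Origin: centre of the underside half-way along; x points along it to the ring end, z is normal to its flat side.
- wrench_shank (a point): middle of the wrench's shank, half-way up (5.5 above what it lies on), near its centre of mass; the shank is 15 wide and 7 thick and 2 clear of the lid. Axes as the wrench's.
- wrench_eye (a point): centre of the wrench's ring, 107 from point wrench_shank along x; the ring is 37 outside, 25 inside and 11 thick. Axes as the wrench's.
- rack: wrench rack standing fixed on the bench: a grey perforated steel strip, 300 wide, from 185 to 285 above the bench, on two dark uprights. Origin on the bench under the middle of the strip's front face; the front looks to its own -x (towards the robot). It carries three clip-in hooks 88 apart, two of them with smaller wrenches hanging, one empty; which place is empty varies.
- hook: the empty hook, fixed to the rack; origin where its bar leaves the face, 270 above the bench; -x straight out. Bar 5 thick: 22 nearly level, then curving up through 34 out/10 up and 42 out/24 up to a round tip 47 out/43 up.
- hook_tip (a point): tip of the empty hook's upturned end (47 out of the rack's face, 43 above the hook's origin). A ring lowered over it down to the bend is caught, and the tool, let go, swings down and hangs; let go higher up, or dead level, it can jump off: surest is to hang it sloping, ring end up by some 30 degrees.
- hook_seat (a point): where the centre of a hanging wrench's ring comes to be, to within about 15: 16 out of the rack's face and 8 below the hook's origin.
- screwdriver: screwdriver lying in front of the chest (bystander).
- stay: the new lid stay, a flat steel strut 172 x 22 x 4 lying in front of the chest (bystander).
- grinder: yellow and black angle grinder, about 250 long, lying to the left (bystander).
- can: can, 66 wide, 170 high, standing between chest and rack at the far side (bystander).
- oil: bottle, 72 wide, 180 high, standing left of the chest (bystander).
- mug: white mug, 76 wide, 90 high, standing in front of the rack (bystander).

How it is judged:
By the outcome, as a careful person would: the job done as asked, in the order asked, and still so for the second after the job is handed in, while the arm keeps its last pose, push and grip.
It also fails if it takes over 64 s, if anything falls off the work surface, if the arm or the gripper's body presses on something with over 40 N, if the wrist force passes 120 N, or if a joint passes its speed limit or range.

### The arm

A 7-joint arm with a two-finger parallel gripper is mounted at the origin on the work surface. World frame = base frame: x ahead of the robot, y to its left, z up, the work surface at z = 0. Lengths are in m, angles in rad, forces in N, time in s.
With the tool pointing down it reaches from about 0.4 to 0.875 m from the base axis. Payload 4.4 kg.
Tool frame: the origin (TCP) lies at the very end of the fingers, on their centre line; the grasp point (between the pads) lies 19 mm behind it; z points along the fingers, y is the line along which they close (so a half turn about z gives the same grasp; the last joint's range is limited). The gripper opens to 85 mm and grips with 20 to 120 N. Pads are 22 mm wide; open, the fingers measure 114 mm over their backs; the gripper's body (76 mm by 85 mm) begins 54 mm behind the grasp point. The pads swing forward as they close: fully open they stand 13 mm farther back than shut.
Start: joints at [1.063, 0.628, 0.038, 1.517, -0.027, 0.996, -0.02], TCP at [0.278, -0.588, 0.202] pointing down, gripper open.
Joint ranges: [-3.06, 3.06], [-0.37, 2.12], [-1.25, 1.32], [0.18, 2.47], [-1.1, 4.24], [0.23, 1.98], [-2.94, 2.94]. Speed limits (rad/s): [2.57, 2.57, 3.14, 3.14, 3.14, 3.14, 3.14].

### API

Orientations are given as [roll, pitch, yaw] about the fixed x, y, z axes, in that order (R = Rz(yaw) Ry(pitch) Rx(roll)).
In Python, from station import status, optics, order gives the robot as it stands. The module is installed in compiled form; this text tells all that it offers.
- The arm moves only by the tool arm_command, never from a script. Its argument "steps" is a list of rows, each a list of 5 numbers: the shift along the tool's x, y, z in mm, then the turn about the tool's z in rad, then the gripper command: -1 is fully open, 1 is shut, values between are in proportion. A call has 1 to 20 rows; each row shifts and turns the commanded pose from where the row before left it, along the tool's axes as they then stand; what a row does not reach is not made up. A row lasts 1/12 s, in which the tool goes at most 41.7 mm and 7.16 degrees, less where a joint would pass 70% of its speed; a pose out of reach is approached as far as the arm can. A call is refused whole if a number of a shift passes 41.7 or a number of a turn 0.125, either way. A call with a gripper value outside its range is refused whole. The fingers move at their own pace and stop on an object; "newtons" is the grip in N (left out, the last holds). Time passes only in rows, so rows that do not move let the fingers close. It gives the time, the measured TCP pose, the force, the opening and the grip force at its end, in the units of the state.
- status.read_state(): the state, without advancing time (a new reading comes with each control period).
- optics.capture(name): name is "scene" or "top"; returns a dict with "img" (400x640x3 uint8, blue, green, red), "range_z" (400x640 float32, m along the optical axis (not along the pixel's ray), 0 where there is no reading), "vfov" (degrees; the focal length in pixels is half the picture's height over the tangent of half this angle, whatever the lens; pixels are square), "cx", "cy" (the principal point, pixels), "D" ([k1, k2, p1, p2, k3] as OpenCV has them; the pictures are not rectified), "camera_from_world" (4x4, takes a point from world to camera coordinates). Camera axes: x right, y up, looking along -z (the intrinsics and any distortion apply to the point x, -y, -z); pixel columns grow to the right and rows downward; lengths in m; the calibration is good to about 2 mm. A picture is of the moment at which its call begins.
- order.finish_job(): hands the job in; it is judged then, once.
The state is a dict: "time_s": time; "joint_positions": joint angles; "joint_vel": joint speeds; "effort": joint torques, N m; "eef_pos": TCP position; "tcp_rot": TCP orientation; "contact_force": force on the tool from outside, world axes, zero at the start; "wrist_torque": the same for the moment, N m; "opening": finger opening in m; "grip_force": force on a finger pad.
Only numpy, scipy, OpenCV 4.12 (cv2) and the standard library are available. Lean on these libraries where they do the work, as an engineer would, in place of code of your own. Each camera call takes 0.05 s, during which the arm holds its last target. There are 200 camera calls.

## Working session

There is one attempt and no reset: what is moved stays moved. The work goes in short steps, Python scripts to look and compute and a tool call to move; the robot and the scene stay as the last step left them, time stands still between calls to the robot, and variables do not carry over. Pictures are saved under pics/ and viewed, at most 10 in all, crops included, and the job is handed in when it is done.

Besides the shell and the picture viewer there is one more tool, called after "Request:" as name(argument=value, ...) on one line, values as JSON. arm_command: Moves the arm, as the interface text tells. Its arguments: {"type":"object","properties":{"steps":{"type":"array","items":{"type":"array","items":{"type":"number"}}},"newtons":{"type":"number"}},"required":["steps"]}

```bash
mkdir -p pics; cat > h.py <<'E'
import numpy as np, cv2
from station import status, optics, order
from scipy.spatial.transform import Rotation as Rot
def cap(n):
    c=optics.capture(n); H=400
    f=H/2/np.tan(np.radians(c["vfov"])/2)
    c["K"]=np.array([[f,0,c["cx"]],[0,f,c["cy"]],[0,0,1]]); c["T"]=np.linalg.inv(c["camera_from_world"]); c["D"]=np.array(c["D"],float)
    return c
def rays(c,uv):
    p=cv2.undistortPoints(np.array(uv,float).reshape(-1,1,2),c["K"],c["D"])[:,0]
    return np.c_[p[:,0],-p[:,1],-np.ones(len(p))]
def plane(c,uv,z):
    d=rays(c,uv)@c["T"][:3,:3].T; o=c["T"][:3,3]
    return o+d*((z-o[2])/d[:,2])[:,None]
def cloud(c):
    v,u=np.mgrid[0:400,0:640]; r=rays(c,np.stack([u.ravel(),v.ravel()],1))
    P=(r*c["range_z"].ravel()[:,None])@c["T"][:3,:3].T+c["T"][:3,3]
    P[c["range_z"].ravel()==0]=np.nan
    return P.reshape(400,640,3)
def proj(c,P):
    X=np.c_[np.atleast_2d(P),np.ones(len(np.atleast_2d(P)))]@c["camera_from_world"].T
    q=np.c_[X[:,0],-X[:,1],-X[:,2]]
    return cv2.projectPoints(q,np.zeros(3),np.zeros(3),c["K"],c["D"])[0][:,0]
E
python3 - <<'E'
from h import *
for n in("scene","top"):
    c=cap(n); cv2.imwrite(f"pics/{n}0.png",c["img"]); print(n,c["T"].round(3).tolist(),c["K"][0,0],c["D"])
    np.savez(f"{n}0.npz",P=cloud(c),img=c["img"])
s=status.read_state();print(s)
E
```

```text
scene [[0.698, -0.594, 0.4, 1.229], [0.716, 0.568, -0.405, -0.618], [0.013, 0.569, 0.822, 1.547], [0.0, 0.0, 0.0, 1.0]] 454.2026280668211 [0.04128755 0.         0.         0.         0.        ]
top [[0.028, 0.993, -0.111, 0.461], [-0.999, 0.03, 0.014, 0.056], [0.017, 0.111, 0.994, 1.184], [0.0, 0.0, 0.0, 1.0]] 361.6680103463861 [0.00217373 0.         0.         0.         0.        ]
{'time_s': 0.1, 'joint_positions': array([ 1.06321031,  0.62924631,  0.03843411,  1.51830154, -0.02700463,
        0.99630118, -0.01997036]), 'joint_vel': array([-0.00027946, -0.00024986,  0.00014381, -0.0025873 , -0.00054814,
        0.0011363 , -0.00169144]), 'effort': array([ 3.11175427e-03, -5.64540446e+01,  1.23060599e+00, -1.93975908e+01,
        1.13527876e-02,  5.37144791e-03,  3.59826447e-05]), 'eef_pos': array([ 0.27767447, -0.58700729,  0.20077492]), 'tcp_rot': array([-3.13985379e+00,  7.79684409e-06,  4.41821004e-01]), 'contact_force': array([-0.25226468, -0.64000055,  0.22906483]), 'wrist_torque': array([-0.02855631,  0.01299196,  0.02100404]), 'grip_force': 0.0, 'opening': 0.08531520920415321}
```

View pics/scene0.png

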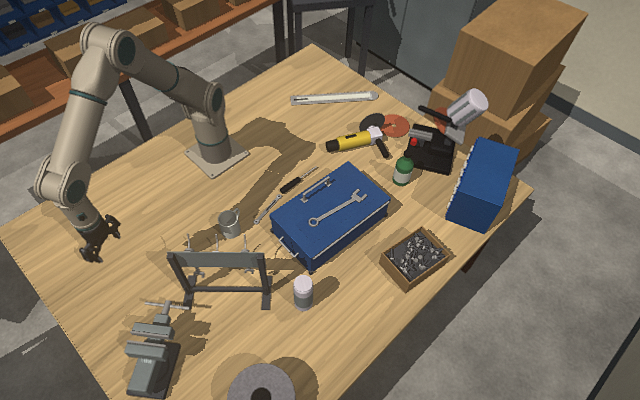

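View pics/top0.png

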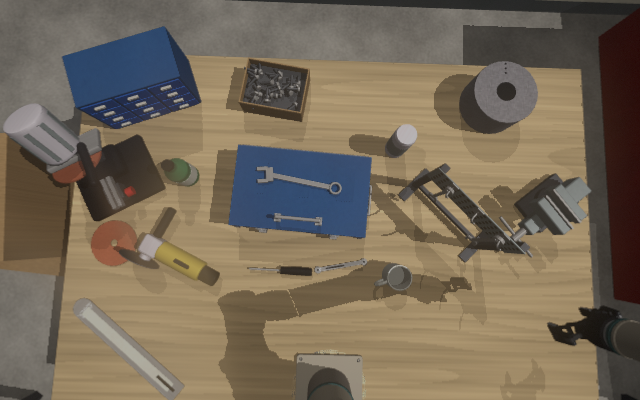

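The scene view shows the chest at about (330,215), with the wrench on its lid at (337,208). The rack is at (220,275), seen from behind. In the top view the chest spans (230–372,146–238), the wrench runs from (265,174) to the ring at (335,188), the handle is at (298,219), and the rack strip runs from (425,175) to (520,250). I'll zoom in on the rack and measure.

```bash
python3 - <<'E'
from h import *
t=np.load("top0.npz");s=np.load("scene0.npz")
a=cv2.resize(t["img"][145:275,380:550],None,fx=4.4,fy=4.4,interpolation=cv2.INTER_CUBIC)
a=cv2.convertScaleAbs(a,alpha=1.8); cv2.imwrite("pics/rackt.png",a)
b=cv2.resize(s["img"][225:320,155:285],None,fx=6,fy=6,interpolation=cv2.INTER_CUBIC)
b=cv2.convertScaleAbs(b,alpha=1.8); cv2.imwrite("pics/racks.png",b)
for n,d in(("top",t),("scene",s)):
    P=d["P"];im=d["img"].astype(int); hsv=cv2.cvtColor(d["img"],cv2.COLOR_BGR2HSV)
    X,Y,Z=P[...,0],P[...,1],P[...,2]
    blue=(hsv[...,0]>100)&(hsv[...,0]<125)&(hsv[...,1]>120)
    m=blue&(abs(Z-.13)<.012)&(X<.75)&(abs(Y)<.35)
    r=cv2.minAreaRect(P[m][:,:2].astype(np.float32)*1000);print(n,"lid",r,np.median(Z[m]),cv2.boxPoints(r).round(0).tolist())
    c0=np.array(r[0])/1000
    inside=np.array([cv2.pointPolygonTest(cv2.boxPoints(r),(float(x)*1000,float(y)*1000),False)>0 if x==x else False for x,y in P[...,:2].reshape(-1,2)]).reshape(400,640)
    w=inside&~blue&(hsv[...,1]<90)&(Z>.125)&(Z<.19)
    nl,lab,st,ce=cv2.connectedComponentsWithStats(w.astype(np.uint8))
    for i in range(1,nl):
        if st[i,4]>60:
            q=P[lab==i];print(n,"comp",st[i],ce[i].round(1),np.nanmedian(q,0).round(4),cv2.minAreaRect(q[:,:2].astype(np.float32)*1000),np.nanpercentile(q[:,2],[5,95]))
    k=(Z>.2)&(Z<.295)&(X>.3)&(X<.75)&(Y<-.22)&(Y>-.7)
    nl,lab,st,ce=cv2.connectedComponentsWithStats(k.astype(np.uint8))
    for i in range(1,nl):
        if st[i,4]>40:
            q=P[lab==i];print(n,"rack",st[i],np.nanmedian(q,0).round(4),cv2.minAreaRect(q[:,:2].astype(np.float32)*1000))
E
```

```text
top lid ((598.8660278320312, 103.028564453125), (397.87677001953125, 235.1302032470703), 86.26065826416016) 0.12990990685070547 [[469.0, -88.0], [703.0, -103.0], [729.0, 294.0], [495.0, 309.0]]
top comp [256 166  86  29 634] [294.4 179.7] [0.627  0.1317 0.1385] ((629.774658203125, 110.81782531738281), (257.6266784667969, 52.16996383666992), 83.34634399414062) [0.12992873 0.14202396]
top comp [273 213  50  13 266] [297.3 218.6] [0.5143 0.1082 0.1719] ((515.029296875, 109.5090560913086), (142.25230407714844, 24.908523559570312), 86.0796890258789) [0.12899658 0.17734737]
top rack [ 428  163  102   91 1728] [ 0.5386 -0.3566  0.2616] ((535.36865234375, -350.9869689941406), (300.1616516113281, 64.72679901123047), 45.772159576416016)
top rack [578 306  23   6  70] [ 0.307  -0.6225  0.274 ] ((309.3260498046875, -629.1177978515625), (8.223031997680664, 25.153589248657227), 30.09798240661621)
scene lid ((-152.17431640625, 98.25421142578125), (1771.767578125, 412.60882568359375), 0.19744475185871124) 0.1306647240683083 [[-1039.0, 302.0], [-1037.0, -111.0], [734.0, -105.0], [733.0, 308.0]]
scene
[... 208 characters left out ...]
300 176  35  27 175] [316.4 187.2] [0.5165 0.1177 0.1583] ((504.4330749511719, 116.82196044921875), (160.67518615722656, 50.02943801879883), 85.06656646728516) [0.12831509 0.1791635 ]
scene comp [308 189  60  38 341] [338.3 207.2] [0.6276 0.1219 0.1395] ((629.0565185546875, 111.272705078125), (262.0721435546875, 58.80175018310547), 83.0335464477539) [0.13042835 0.14526939]
scene rack [ 166  239  100   33 1468] [ 0.5386 -0.363   0.2533] ((538.0285034179688, -354.026611328125), (300.2005615234375, 66.57786560058594), 45.58104705810547)
scene rack [ 91 253  13  11  61] [ 0.3081 -0.6298  0.279 ] ((308.193115234375, -633.8531494140625), (15.970436096191406, 30.59893035888672), 13.173983573913574)
```

View pics/rackt.png

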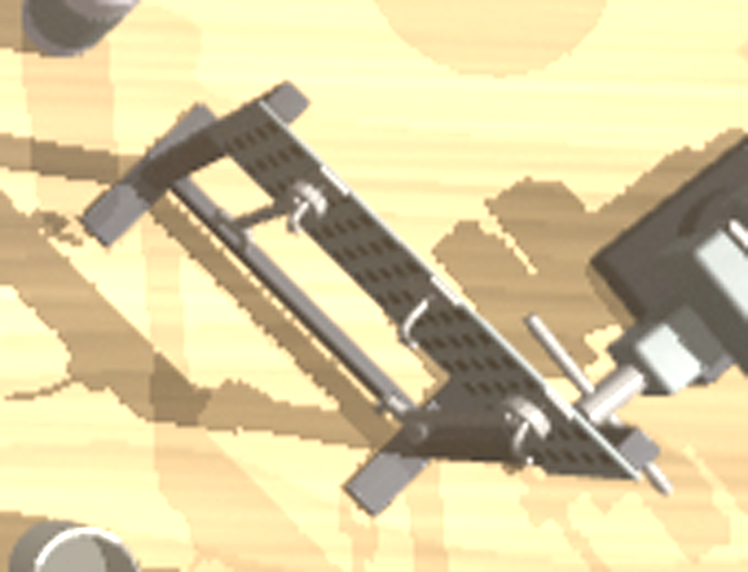

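View pics/racks.png

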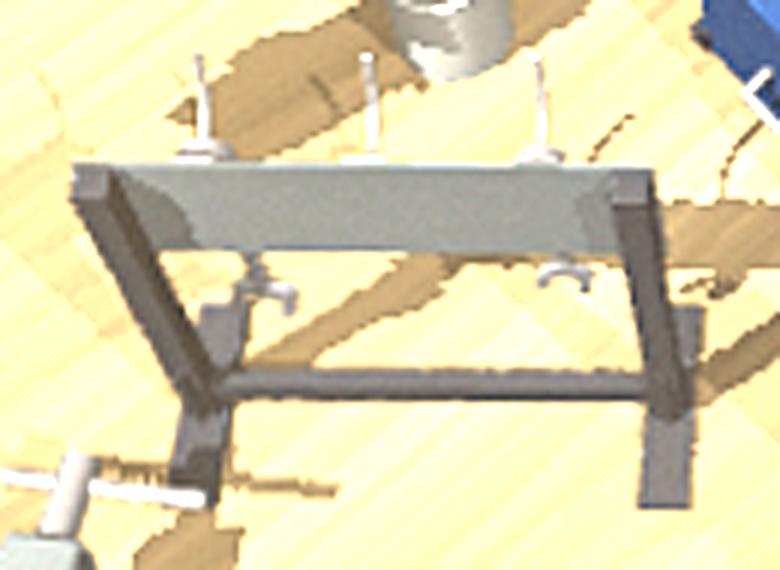

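The zooms show the middle hook is the empty one: bent bar at (415,320) in the top crop, tip at (366,57) in the scene crop. I'll work out the geometry.

```bash
python3 - <<'E'
from h import *
t=np.load("top0.npz");s=np.load("scene0.npz")
ct,cs=cap("top"),cap("scene")
for n,d,o in(("top",t,1),("scene",s,-1)):
    P=d["P"];X,Y,Z=P[...,0],P[...,1],P[...,2]
    k=(Z>.2)&(Z<.283)&(X>.38)&(X<.7)&(Y<-.2)&(Y>-.5)
    q=P[k]; rng=np.random.default_rng(0);best=(0,)
    for _ in range(500):   # vertical plane RANSAC
        a,b=q[rng.choice(len(q),2,False),:2];e=b-a
        if np.linalg.norm(e)<.1: continue
        nn=np.array([-e[1],e[0]])/np.linalg.norm(e);m=abs((q[:,:2]-a)@nn)<.003
        if m.sum()>best[0]:best=(m.sum(),m)
    w=q[best[1]]; c=w[:,:2].mean(0);u=np.linalg.svd(w[:,:2]-c)[2][0]; u*=np.sign(u[1])
    pr=(w[:,:2]-c)@u; mid=c+u*(pr.max()+pr.min())/2
    print(n,"yaw of rack y-axis deg",np.degrees(np.arctan2(u[1],u[0]))-90,"mid",mid.round(4),"len",np.ptp(pr),len(w))
    yaw=np.arctan2(u[1],u[0])-np.pi/2; f=-np.array([np.cos(yaw),np.sin(yaw)])
    tip=np.r_[mid+f*.047,.313]; hk=np.r_[mid,.27]
    print(" tip",tip.round(4)," pred px top",proj(ct,[tip,hk]).round(1).tolist(),"scene",proj(cs,[tip,hk]).round(1).tolist())
print("obs tip px top",np.array([428,302])/4.4+[380,145],"scene",np.array([366,57])/6+[155,225])
# triangulate observed tip
A=[];B=[]
for c,uv in((ct,np.array([428,302])/4.4+[380,145]),(cs,np.array([366,57])/6+[155,225])):
    d=rays(c,[uv])[0]@c["T"][:3,:3].T;d/=np.linalg.norm(d);M=np.eye(3)-np.outer(d,d);A.append(M);B.append(M@c["T"][:3,3])
p=np.linalg.solve(sum(A),sum(B));print("tri tip",p.round(4),[np.linalg.norm(M@p-b).round(4) for M,b in zip(A,B)])
# wrench eye: ring hole; top component
hsv=cv2.cvtColor(t["img"],cv2.COLOR_BGR2HSV)
m=np.zeros((400,640),np.uint8);m[160:200,250:350]=((hsv[160:200,250:350,1]<110)).astype(np.uint8)
n_,lab,st,ce=cv2.connectedComponentsWithStats(m);i=1+st[1:,4].argmax();print(st[i])
v,u=np.where(lab==i);W=plane(ct,np.c_[u,v],.1385)[:,:2]
r=cv2.minAreaRect((W*1000).astype(np.float32));print("wrench rect",r)
c=W.mean(0);a=np.linalg.svd(W-c)[2][0];a*=-np.sign(a[1])
pr=(W-c)@a;la=(W-c)@np.array([-a[1],a[0]])
print("axis",a,"range",pr.min(),pr.max())
for lo in np.arange(-.13,.13,.02):
    k=(pr>lo)&(pr<lo+.02);print(round(lo+.01,3),la[k].min().round(4),la[k].max().round(4)) if k.any() else 0
k=pr>pr.max()-.037; e=c+a*(pr.max()-.0185)+np.array([-a[1],a[0]])*(la[k].min()+la[k].max())/2
k=abs(pr)<.05; sh=c+np.array([-a[1],a[0]])*np.median(la[k])
print("eye",e,"shank pt",sh)
# handle bar from top
P=t["P"];Z=P[...,2];b=(Z>.165)&(Z<.185)&(abs(P[...,0]-.51)<.05)&(abs(P[...,1]-.1)<.1)
print("bar",cv2.minAreaRect(P[b][:,:2].astype(np.float32)*1000),P[b].mean(0),Z[b].max())
E
```

```text
top yaw of rack y-axis deg -44.5016945393987 mid [ 0.5422 -0.3577] len 0.3001593622831138 1127
 tip [ 0.5087 -0.3247  0.313 ]  pred px top [[473.0, 222.8], [478.3, 210.7]] scene [[216.2, 233.7], [216.5, 253.6]]
scene yaw of rack y-axis deg -44.519717558485894 mid [ 0.5447 -0.3605] len 0.3002053642139684 947
 tip [ 0.5111 -0.3276  0.313 ]  pred px top [[474.2, 221.8], [479.4, 209.8]] scene [[216.0, 234.7], [216.3, 254.6]]
obs tip px top [477.27272727 213.63636364] scene [216.  234.5]
tri tip [ 0.5266 -0.3294  0.3342] [np.float64(0.0043), np.float64(0.0043)]
[255 166  87  29 689]
wrench rect ((629.2662963867188, 111.17985534667969), (257.1298522949219, 53.5140495300293), 83.322265625)
axis [-0.1673596  -0.98589592] range -0.1184645652448553 0.13943535263078888
-0.12 0.0057 0.019
-0.1 -0.0301 0.0231
-0.08 -0.0273 0.0242
-0.06 -0.0175 0.0155
-0.04 -0.0077 0.0097
-0.02 -0.0077 0.0091
0.0 -0.0077 0.0096
0.02 -0.0077 0.009
0.04 -0.0083 0.009
0.06 -0.0083 0.009
0.08 -0.0083 0.0084
0.1 -0.0176 0.0154
0.12 -0.0188 0.0188
eye [0.60840168 0.00264354] shank pt [0.62952181 0.12172376]
bar ((515.404052734375, 108.25770568847656), (128.67662048339844, 9.806490898132324), 86.40411376953125) [0.51529795 0.10828719 0.17396926] 0.17891399946554176
```

Request:
arm_command(steps=[[0, 0, -20, -0.12, -1], [0, 0, -20, -0.12, -1], [0, 0, -20, -0.12, -1], [0, 0, -20, -0.12, -1], [0, 0, -20, -0.12, -1], [0, 0, -20, -0.12, -1], [0, 0, -20, -0.12, -1], [0, 0, -20, -0.12, -1], [0, 0, 0, 0, -1]])

```text
time_s: 0.95
eef_pos: [0.2789, -0.5893, 0.3659]
tcp_rot: [3.137, 0.006, 1.405]
contact_force: [0.1, -0.2, -0.1]
opening: 0.0852
grip_force: 0.0
```

Request:
arm_command(steps=[[30, 9, 0, 0, -1], [30, 9, 0, 0, -1], [30, 9, 0, 0, -1], [30, 9, 0, 0, -1], [30, 9, 0, 0, -1], [30, 9, 0, 0, -1], [30, 9, 0, 0, -1], [30, 9, 0, 0, -1], [30, 9, 0, 0, -1], [30, 9, 0, 0, -1], [30, 9, 0, 0, -1], [30, 9, 0, 0, -1], [30, 9, 0, 0, -1], [30, 9, 0, 0, -1], [30, 9, 0, 0, -1], [30, 9, 0, 0, -1], [30, 9, 0, 0, -1], [30, 9, 0, 0, -1], [30, 9, 0, 0, -1], [0, 0, 0, 0, -1]])

```text
time_s: 2.62
eef_pos: [0.5441, -0.0464, 0.3609]
tcp_rot: [-3.142, -0.006, 1.41]
contact_force: [-0.0, 0.5, 0.4]
opening: 0.0855
grip_force: 0.0
```

```bash
cat >> h.py <<'E'
def togo(x,y,z,yaw):
    s=status.read_state();R=Rot.from_euler("xyz",s["tcp_rot"]).as_matrix()
    print("t",round(s["time_s"],2),"pos",s["eef_pos"].round(4),"rpy",np.round(s["tcp_rot"],3),"F",s["contact_force"].round(1),"M",s["wrist_torque"].round(2),"open",round(s["opening"],4),"grip",round(s["grip_force"],1))
    e=(s["tcp_rot"][2]-yaw+np.pi)%(2*np.pi)-np.pi
    Rf=Rot.from_euler("xyz",[np.pi,0,yaw]).as_matrix()
    d=np.array([x,y,z])-s["eef_pos"]
    print("togo tool mm",(R.T@d*1000).round(1),"after turning",(Rf.T@d*1000).round(1),"turn",round(e,3))
    return s
E
python3 -c "
from h import *
s=togo(.6263,.1081,.132,1.4027);print(s['joint_positions'].round(2))"
```

```text
t 2.62 pos [ 0.5441 -0.0464  0.3609] rpy [-3.142 -0.006  1.41 ] F [-0.   0.5  0.4] M [0.03 0.01 0.02] open 0.0855 grip 0.0
togo tool mm [164.4  56.4 229.9] after turning [166.1  55.2 228.9] turn 0.007
[ 0.33  0.36 -0.42  1.56  0.15  1.26 -0.27]
```

Request:
arm_command(steps=[[30, 10, 15, 0, -1], [30, 10, 15, 0, -1], [30, 10, 15, 0, -1], [30, 10, 15, 0, -1], [30, 10, 15, 0, -1], [16, 5, 15, 0, -1], [0, 0, 20, 0, -1], [0, 0, 20, 0, -1], [0, 0, 20, 0, -1], [0, 0, 20, 0, -1], [0, 0, 10, 0, -1], [0, 0, 0, 0, -1], [0, 0, 0, 0, -1]])

```text
time_s: 3.7
eef_pos: [0.6243, 0.0997, 0.1814]
tcp_rot: [-3.141, 0.0, 1.401]
contact_force: [0.4, 0.1, 0.3]
opening: 0.0852
grip_force: 0.0
```

```bash
python3 -c "
from h import *
togo(.6263,.1081,.132,1.4027)"
```

```text
t 3.7 pos [0.6243 0.0997 0.1814] rpy [-3.141  0.     1.401] F [0.4 0.1 0.3] M [0.07 0.01 0.03] open 0.0852 grip 0.0
togo tool mm [ 8.6  0.6 49.4] after turning [ 8.6  0.5 49.4] turn -0.002
```

Request:
arm_command(steps=[[0, 0, 17, 0, -1], [0, 0, 16, 0, -0.6], [0, 0, 10, 0, -0.4], [0, 0, 6, 0, -0.2], [0, 0, 0, 0, 0], [0, 0, 0, 0, 0.3], [0, 0, 0, 0, 1], [0, 0, 0, 0, 1], [0, 0, 0, 0, 1], [0, 0, 0, 0, 1], [0, 0, 0, 0, 1], [0, 0, 0, 0, 1]], newtons=40)

```text
time_s: 4.7
eef_pos: [0.6246, 0.0999, 0.1328]
tcp_rot: [3.141, -0.0, 1.402]
contact_force: [0.4, 0.5, 0.5]
opening: -0.0002
grip_force: 0.0
```

```bash
python3 - <<'E'
from h import *
c=cap("scene");cv2.imwrite("pics/g1.png",cv2.resize(c["img"][120:270,250:410],None,fx=4,fy=4,interpolation=cv2.INTER_CUBIC))
E
```

```text
(no output)
```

View pics/g1.png

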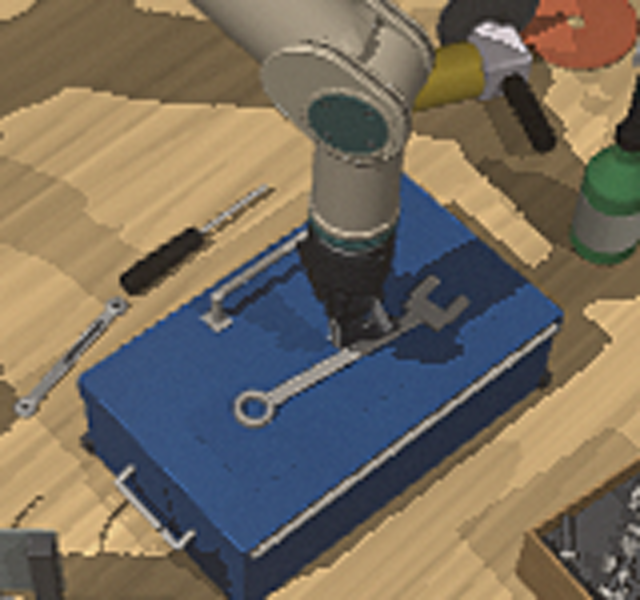

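The fingers are shut at (360,330), next to or on top of the shank. The ring is at (254,407) in the crop, so I'll check whether the wrench moved.

```bash
python3 - <<'E'
from h import *
c=cap("scene");P=cloud(c)
print("ring",plane(c,[[254/4+250,407/4+120]],.141))
def rr(im):
    hsv=cv2.cvtColor(im,cv2.COLOR_BGR2HSV);m=(hsv[...,1]<110).astype(np.uint8)
    n,lab,st,ce=cv2.connectedComponentsWithStats(m); return lab,st
s=np.load("scene0.npz")["img"]
for im,p in((s,None),(c["img"],None)):
    lab,st=rr(im); 
    for vv,uu in((223,310),(221,309),(216,323),(212,330)):
        print(lab[vv,uu],st[lab[vv,uu]] if lab[vv,uu] else None,end=" ")
    print()
# old/new lateral centreline of shank near ring, world
for im in(s,c["img"]):
    hsv=cv2.cvtColor(im,cv2.COLOR_BGR2HSV)
    m=np.zeros((400,640),bool);m[200:232,300:336]=hsv[200:232,300:336,1]<110
    v,u=np.where(m);W=plane(c,np.c_[u,v],.139)[:,:2]
    for lo in(-.02,0,.02,.04,.06):
        k=(W[:,1]>lo)&(W[:,1]<lo+.02);print(lo,(W[k,0].min()).round(4),W[k,0].max().round(4),k.sum()) if k.any() else 0
    print("min y",W[:,1].min())
E
```

```text
ring [[0.61196649 0.00067476 0.141     ]]
157 [308 188  60  39 364] 157 [308 188  60  39 364] 157 [308 188  60  39 364] 157 [308 188  60  39 364] 
11 [     0      0    640    400 209680] 11 [     0      0    640    400 209680] 11 [     0      0    640    400 209680] 11 [     0      0    640    400 209680] 
-0.02 0.5912 0.6278 33
0 0.59 0.6298 37
0.02 0.5094 0.6236 29
0.04 0.5146 0.6276 29
0.06 0.6126 0.6311 22
min y -0.020194641615720044
-0.02 0.5912 0.6278 34
0 0.5906 0.6298 37
0.02 0.5094 0.6236 29
0.04 0.5146 0.6276 29
0.06 0.6126 0.6311 22
min y -0.020194641615720044
```

```bash
python3 - <<'E'
from h import *
c=cap("scene");P=cloud(c)
print("tcp px",proj(c,[status.read_state()["eef_pos"],[.6246,.0999,.139]]))
k=(P[...,2]>.125)&(P[...,2]<.2)&(abs(P[...,0]-.62)<.06)&(abs(P[...,1]-.1)<.06)
hsv=cv2.cvtColor(c["img"],cv2.COLOR_BGR2HSV)
dark=k&(hsv[...,2]<70)
for lo in np.arange(.125,.2,.01):
    q=P[k&(P[...,2]>lo)&(P[...,2]<=lo+.01)];qd=P[dark&(P[...,2]>lo)&(P[...,2]<=lo+.01)]
    print(lo.round(3),len(qd),qd.min(0).round(3) if len(qd) else"",qd.max(0).round(3) if len(qd) else "")
im=cv2.resize(c["img"][180:220,315:365],None,fx=12,fy=12,interpolation=cv2.INTER_NEAREST);cv2.imwrite("pics/g2.png",cv2.convertScaleAbs(im,alpha=2))
E
```

```text
tcp px [[334.91170705 209.35872156]
 [335.00603978 208.43155735]]
0.125 22 [0.607 0.043 0.126] [0.678 0.159 0.135]
0.135 8 [0.609 0.05  0.135] [0.652 0.149 0.141]
0.145 0  
0.155 0  
0.165 4 [0.624 0.088 0.17 ] [0.636 0.096 0.174]
0.175 6 [0.629 0.09  0.176] [0.637 0.1   0.184]
0.185 4 [0.62  0.091 0.186] [0.635 0.092 0.193]
0.195 1 [0.614 0.091 0.199] [0.614 0.091 0.199]
```

View pics/g2.png

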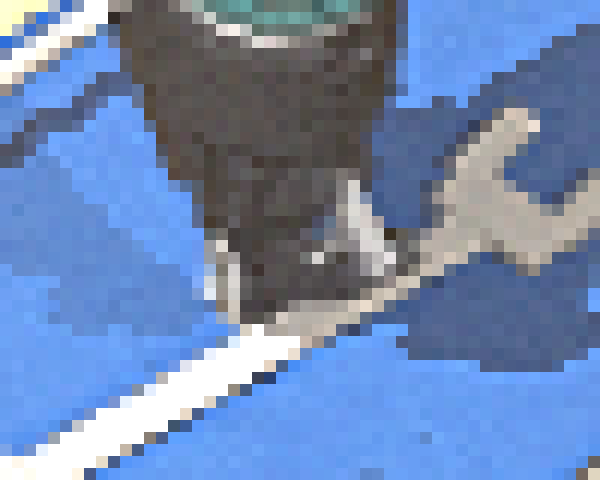

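The pads have shut just above the shank: the finger bottoms are near row 320 of the crop, while the TCP projects to row 352. I'll open, go lower and close again.

Request:
arm_command(steps=[[0, 0, 0, 0, -0.3], [0, 0, 0, 0, -0.3], [0, 0, 0, 0, -0.3], [0, 0, 0, 0, -0.3], [0, 0, 3, 0, -0.3], [0, 0, 3, 0, -0.3], [0, 0, 0, 0, -0.3], [0, 0, 0, 0, 0.3], [0, 0, 0, 0, 0.5], [0, 0, 0, 0, 1], [0, 0, 0, 0, 1], [0, 0, 0, 0, 1], [0, 0, 0, 0, 1], [0, 0, 0, 0, 1]], newtons=40)

```text
time_s: 6.02
eef_pos: [0.6246, 0.0999, 0.1267]
tcp_rot: [3.141, -0.0, 1.402]
contact_force: [-0.4, -0.9, 0.0]
opening: -0.0
grip_force: 0.0
```

Request:
arm_command(steps=[[0, 0, 0, 0, -0.3], [0, 0, 0, 0, -0.3], [0, 0, 0, 0, -0.3], [0, 0, 0, 0, -0.3], [0, 0, 2, 0, -0.3], [0, 0, 2, 0, -0.3], [0, 0, 0, 0, -0.3]])

```text
time_s: 6.6
eef_pos: [0.6242, 0.0998, 0.1221]
tcp_rot: [-3.141, 0.0, 1.402]
contact_force: [0.0, 0.1, -0.7]
opening: 0.0555
grip_force: 0.0
```

Request:
arm_command(steps=[[0, 0, 0, 0, 0.3], [0, 0, 0, 0, 0.5], [0, 0, 0, 0, 1], [0, 0, 0, 0, 1], [0, 0, 0, 0, 1], [0, 0, 0, 0, 1], [0, 0, 0, 0, 1]], newtons=40)

```text
time_s: 7.18
eef_pos: [0.6246, 0.0999, 0.1227]
tcp_rot: [3.141, -0.0, 1.402]
contact_force: [1.8, 0.8, 0.6]
opening: -0.0
grip_force: 0.0
```

```bash
python3 - <<'E'
from h import *
o=[]
for n in("scene","top"):
    c=cap(n);p=proj(c,[status.read_state()["eef_pos"],[.6246,.0999,.139]]);print(n,p)
    u,v=p[1].astype(int); im=c["img"][v-32:v+18,u-30:u+30]
    o.append(cv2.convertScaleAbs(cv2.resize(im,(400,333),interpolation=cv2.INTER_NEAREST),alpha=2))
cv2.imwrite("pics/g3.png",np.hstack(o))
E
```

```text
scene [[334.78058851 210.83293766]
 [335.00603978 208.43155735]]
top [[302.01557627 182.22639276]
 [301.8088837  181.35298523]]
```

View pics/g3.png

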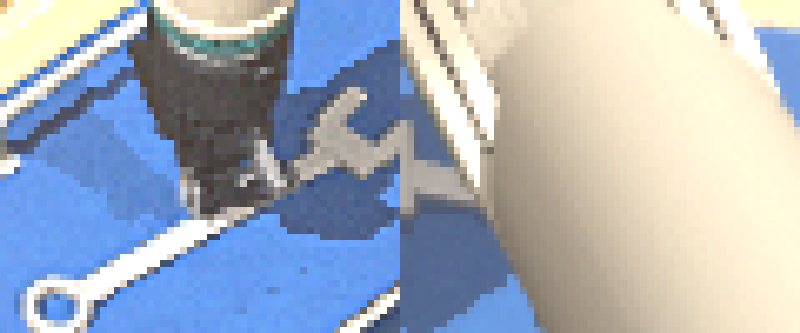

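```bash
python3 - <<'E'
from h import *
c=cap("scene");P=cloud(c)
for v in range(176,212,3):
    print(v,[tuple((P[v,u]*1000).round(0).astype(int).tolist()) if P[v,u,2]==P[v,u,2] else None for u in range(330,353,3)])
s=status.read_state();print(s["eef_pos"],s["joint_positions"])
E
```

```text
176 [(620, 65, 364), (632, 67, 373), (643, 69, 381), (651, 74, 384), (658, 81, 384), (661, 93, 377), (658, 112, 357), (558, 258, 132)]
179 [(622, 64, 349), (635, 64, 363), (642, 71, 362), (651, 76, 367), (656, 85, 363), (661, 94, 360), (661, 111, 344), (566, 251, 127)]
182 [(618, 69, 325), (636, 65, 346), (644, 70, 349), (651, 77, 349), (659, 83, 352), (661, 96, 340), (656, 118, 317), (580, 235, 135)]
185 [(626, 62, 322), (633, 68, 324), (642, 73, 328), (649, 81, 327), (655, 89, 325), (659, 100, 319), (581, 217, 133), (587, 228, 130)]
188 [(625, 63, 303), (640, 62, 318), (646, 70, 317), (655, 75, 322), (658, 88, 312), (663, 97, 308), (586, 212, 123), (599, 215, 133)]
191 [(629, 61, 292), (639, 64, 299), (648, 70, 302), (654, 78, 300), (659, 88, 295), (662, 100, 287), (598, 200, 128), (608, 205, 133)]
194 [(607, 87, 227), (617, 91, 233), (648, 71, 283), (657, 76, 288), (659, 89, 277), (663, 101, 270), (608, 189, 128), (620, 192, 137)]
197 [(571, 128, 131), (618, 91, 214), (645, 76, 258), (651, 84, 257), (659, 91, 258), (667, 97, 260), (619, 177, 131), (629, 182, 136)]
200 [(583, 116, 135), (621, 89, 202), (638, 85, 223), (638, 102, 207), (665, 86, 250), (674, 91, 254), (631, 164, 136), (640, 171, 139)]
203 [(592, 107, 132), (623, 87, 186), (637, 88, 200), (651, 88, 215), (669, 83, 239), (679, 86, 247), (683, 97, 240), (646, 165, 131)]
206 [(601, 98, 132), (622, 90, 163), (636, 90, 177), (655, 84, 204), (672, 80, 227), (641, 137, 135), (648, 146, 133), (657, 153, 135)]
209 [(607, 93, 123), (621, 93, 138), (629, 100, 140), (636, 109, 138), (640, 122, 128), (651, 126, 137), (656, 138, 130), (665, 145, 132)]
[0.62454881 0.09991177 0.12264597] [ 0.01522238  0.71413125 -0.36568517  1.63821115  0.31750559  0.84836092
 -0.64935113]
```

Request:
arm_command(steps=[[0, 0, 2, 0, 1], [0, 0, 2, 0, 1], [0, 0, 0, 0, 1]])

```text
time_s: 7.58
eef_pos: [0.6242, 0.0998, 0.1181]
tcp_rot: [-3.141, 0.0, 1.402]
contact_force: [0.3, 0.6, -0.1]
opening: 0.0001
grip_force: 0.0
```

Request:
arm_command(steps=[[0, 0, 2, 0, 1], [0, 0, 1, 0, 1], [0, 0, 0, 0, 1]])

```text
time_s: 7.83
eef_pos: [0.6243, 0.0998, 0.1153]
tcp_rot: [-3.141, 0.0, 1.402]
contact_force: [0.7, 0.4, 0.3]
opening: 0.0
grip_force: 0.0
```

Request:
arm_command(steps=[[0, 0, 2, 0, 1], [0, 0, 1, 0, 1], [0, 0, 0, 0, 1]])

```text
time_s: 8.08
eef_pos: [0.6244, 0.0998, 0.1123]
tcp_rot: [-3.141, 0.0, 1.402]
contact_force: [-0.1, 0.4, -0.4]
opening: -0.0001
grip_force: 0.0
```

Request:
arm_command(steps=[[0, 0, 1, 0, 1], [0, 0, 1, 0, 1], [0, 0, 0, 0, 1]])

```text
time_s: 8.33
eef_pos: [0.6244, 0.0998, 0.1104]
tcp_rot: [-3.141, 0.0, 1.402]
contact_force: [-0.6, -0.3, 0.1]
opening: 0.0002
grip_force: 0.0
```

Request:
arm_command(steps=[[0, 0, 1, 0, 1], [0, 0, 1, 0, 1], [0, 0, 0, 0, 1]])

```text
time_s: 8.58
eef_pos: [0.6247, 0.0999, 0.1092]
tcp_rot: [3.141, 0.0, 1.402]
contact_force: [-1.5, -0.8, 3.8]
opening: -0.0001
grip_force: 2.1
```

The shut tips touch the shank at a reported z of 0.109. That means the fingers end about 29 mm higher than the reported TCP says, so I'll correct for this from here on.

Request:
arm_command(steps=[[0, 0, -3, 0, -0.3], [0, 0, 0, 0, -0.3], [0, 0, 0, 0, -0.3], [0, 0, 0, 0, -0.3], [0, 0, 4, 0, -0.3], [0, 0, 4, 0, -0.3], [0, 0, 1.5, 0, 0], [0, 0, 0, 0, 0.3], [0, 0, 0, 0, 0.5], [0, 0, 0, 0, 1], [0, 0, 0, 0, 1], [0, 0, 0, 0, 1], [0, 0, 0, 0, 1]], newtons=40)

```text
time_s: 9.67
eef_pos: [0.6248, 0.0999, 0.1022]
tcp_rot: [3.141, -0.0, 1.402]
contact_force: [1.2, -0.2, -0.4]
opening: 0.0135
grip_force: 40.0
```

Request:
arm_command(steps=[[0, 0, -5, 0, 1], [0, 0, -10, 0, 1], [0, 0, -20, 0, 1], [0, 0, -20, 0, 1], [0, 0, -20, 0, 1], [0, 0, -20, 0, 1], [0, 0, -20, 0, 1], [0, 0, -20, 0, 1], [0, 0, -20, 0, 1], [0, 0, -20, 0, 1], [0, 0, -20, 0, 1], [0, 0, -20, 0, 1], [0, 0, 0, 0, 1]])

```text
time_s: 10.75
eef_pos: [0.6264, 0.1009, 0.3222]
tcp_rot: [3.134, -0.003, 1.402]
contact_force: [1.0, -0.2, -2.1]
opening: 0.0136
grip_force: 39.7
```

Request:
arm_command(steps=[[-20, 0, 0, -0.06, 1], [-25, 0, 0, -0.06, 1], [-25, 0, 0, -0.06, 1], [-25, 0, 0, -0.06, 1], [-25, 0, 0, -0.06, 1], [-20, 0, 0, -0.06, 1], [-20, 0, 0, -0.06, 1], [-15, 0, 0, -0.06, 1], [-10, 0, 0, -0.06, 1], [0, 0, 0, -0.06, 1], [0, 0, 0, -0.06, 1], [0, 0, 0, -0.06, 1], [0, 0, 0, -0.06, 1], [0, 0, 0, -0.06, 1], [0, 0, 0, -0.06, 1], [0, 0, 0, -0.06, 1], [0, 0, 0, 0, 1], [0, 0, 0, 0, 1]])

```text
time_s: 12.25
eef_pos: [0.6319, -0.0831, 0.3163]
tcp_rot: [-3.141, -0.001, 2.36]
contact_force: [0.0, 0.5, -3.4]
opening: 0.0133
grip_force: 39.7
```

```bash
python3 - <<'E'
from h import *
togo(.4407,-.258,.312,2.365)
c=cap("scene");cv2.imwrite("pics/carry.png",cv2.resize(c["img"][120:320,150:420],None,fx=2.9,fy=2.9,interpolation=cv2.INTER_CUBIC))
E
```

```text
t 12.25 pos [ 0.6319 -0.0831  0.3163] rpy [-3.141e+00 -1.000e-03  2.360e+00] F [ 0.   0.5 -3.4] M [-0.09 -0.05 -0.01] open 0.0133 grip 39.7
togo tool mm [  12.6 -258.8    4.5] after turning [  13.8 -258.7    4.3] turn -0.005
```

View pics/carry.png

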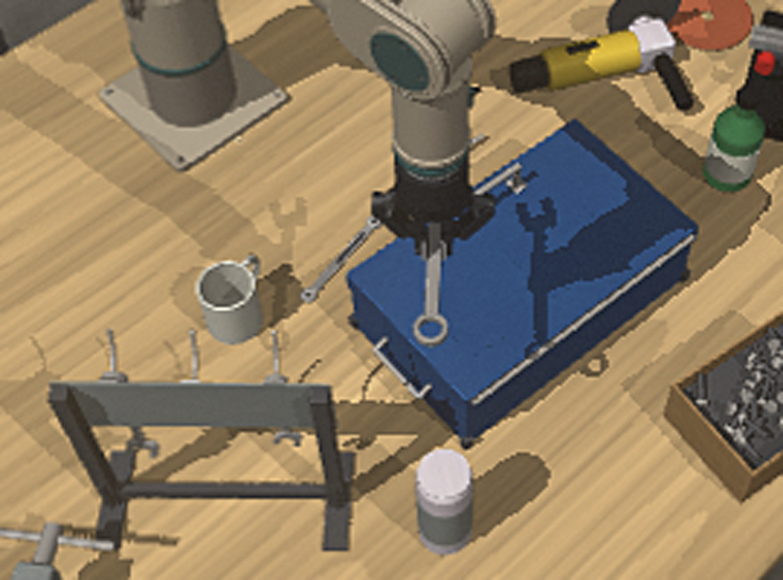

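The wrench is held level, with its ring at (430,328) in the crop and clear of the hooks. I'll check the ring's position against the TCP.

```bash
python3 - <<'E'
from h import *
c=cap("scene");s=status.read_state();p=s["eef_pos"]
hsv=cv2.cvtColor(c["img"],cv2.COLOR_BGR2HSV);P=cloud(c)
m=np.zeros((400,640),np.uint8);m[205:245,285:310]=((P[205:245,285:310,2]>.3)&(P[205:245,285:310,1]<p[1]-.02)&(P[205:245,285:310,2]<.4))
W=P[m>0];print(len(W),np.median(W[:,2]))
v,u=np.where(m);W=plane(c,np.c_[u,v],p[2]+.0388)[:,:2]
R=Rot.from_euler("xyz",s["tcp_rot"]).as_matrix();L=(W-p[:2])@R[:2,:2]*1000
print("x",L[:,0].min(),L[:,0].max());k=L[:,0]<L[:,0].min()+37;print("ring y",L[k,1].min(),L[k,1].max(),"z pts",np.median(P[m>0][k][:,2]))
k=(L[:,0]>-70)&(L[:,0]<-40);print("shank y",L[k,1].min(),L[k,1].max(),np.median(P[m>0][k][:,2]))
E
```

```text
152 0.3543258334194509
x -121.82122413197368 1.0471969671445325
ring y -17.349276207267184 16.397503901437354 z pts 0.35432695349691146
shank y -6.809287805785765 6.283052587215396 0.3541222746941084
```

Request:
arm_command(steps=[[1, -10, 0, 0, 1], [1, -20, 0, 0, 1], [1, -25, 0, 0, 1], [1, -25, 0, 0, 1], [1, -25, 0, 0, 1], [1, -25, 0, 0, 1], [1, -25, 0, 0, 1], [1, -25, 0, 0, 1], [1, -25, 0, 0, 1], [1, -25, 0, 0, 1], [1, -15, 0, 0, 1], [1, -10, 0, 0, 1], [2, -4, 0, 0, 1], [0, 0, 0, 0, 1], [0, 0, 0, 0, 1]])

```text
time_s: 13.6
eef_pos: [0.441, -0.2565, 0.3174]
tcp_rot: [3.141, 0.001, 2.363]
contact_force: [1.3, 0.4, -2.5]
opening: 0.0131
grip_force: 39.7
```

```bash
python3 - <<'E'
from h import *
togo(.4407,-.258,.312,2.365)
o=[]
for n in("scene","top"):
    c=cap(n);p=proj(c,[[.511,-.327,.313]]);print(n,p)
    u,v=p[0].astype(int); im=c["img"][v-25:v+25,u-30:u+30]
    o.append(cv2.convertScaleAbs(cv2.resize(im,(400,333),interpolation=cv2.INTER_CUBIC),alpha=1.8))
cv2.imwrite("pics/h1.png",np.hstack(o))
E
```

```text
t 13.6 pos [ 0.441  -0.2565  0.3174] rpy [3.141e+00 1.000e-03 2.363e+00] F [ 1.3  0.4 -2.5] M [-0.04 -0.08 -0.01] open 0.0131 grip 39.7
togo tool mm [-0.8 -1.2  5.4] after turning [-0.8 -1.2  5.4] turn -0.002
scene [[216.07558035 234.56709111]]
top [[473.92619108 221.89058649]]
```

View pics/h1.png

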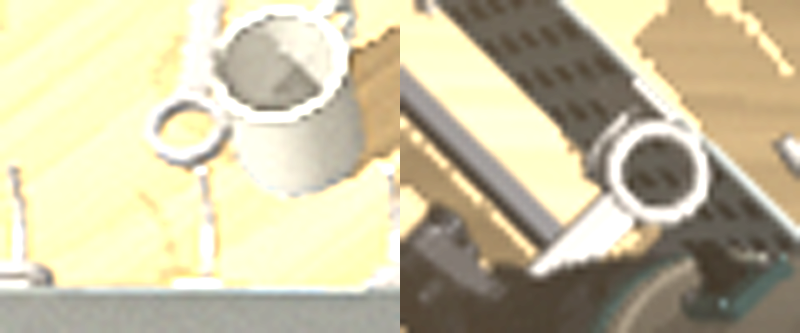

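The ring in the scene half is at (188,130), slightly left of and above the tip at (202,170). In the top half it is at (657,170). I'll convert both to positions.

```bash
python3 - <<'E'
from h import *
f=np.array([-.713,.701]);l=np.array([.701,.713]);tip=np.array([.5105,-.326])
for n,q in(("scene",(216-30+188/6.667,234-25+130/6.667)),("top",(473-30+257/6.667,221-25+170/6.667))):
    c=cap(n);r=plane(c,[np.array(q)-.42],.3535)[0];d=r[:2]-tip;print(n,r.round(4),"out of tip",(d@f*1000).round(1),"lateral (rack y)",(d@l*1000).round(1))
    if n=="scene":
        r=plane(c,[[216-30+202/6.667-.42,234-25+170/6.667-.42]],.313)[0];print("tip scene",r)
E
```

```text
scene [ 0.5115 -0.3277  0.3535] out of tip -1.9 lateral (rack y) -0.5
tip scene [ 0.50916506 -0.32637173  0.313     ]
top [ 0.5111 -0.3259  0.3535] out of tip -0.4 lateral (rack y) 0.4
```

Request:
arm_command(steps=[[0, 0, 10, 0, 1], [0, 0, 10, 0, 1], [0, 0, 10, 0, 1], [0, 0, 10, 0, 1], [-1, 0, 6, 0, 1], [-2, 0, 6, 0, 1], [-2, 0, 6, 0, 1], [0, 0, 0, 0, 1]])

```text
time_s: 14.47
eef_pos: [0.4437, -0.2612, 0.2579]
tcp_rot: [-3.141, -0.002, 2.361]
contact_force: [0.3, 0.0, -2.5]
opening: 0.0138
grip_force: 39.7
```

Request:
arm_command(steps=[[-2, 0, 5, 0, 1], [-2, 0, 5, 0, 1], [0, 0, 2, 0, 1], [0, 0, 0, 0, 1]], newtons=20)

```text
time_s: 14.8
eef_pos: [0.4468, -0.2639, 0.2467]
tcp_rot: [-3.142, -0.0, 2.362]
contact_force: [-0.2, -1.1, -2.3]
opening: 0.0137
grip_force: 39.8
```

Request:
arm_command(steps=[[0, 0, 3, 0, 1], [0, 0, 3, 0, 1], [0, 0, 3, 0, 1], [0, 0, 3, 0, 1], [0, 0, 0, 0, 1]], newtons=20)

```text
time_s: 15.22
eef_pos: [0.4472, -0.2639, 0.2349]
tcp_rot: [3.141, 0.001, 2.362]
contact_force: [2.0, -0.9, -0.9]
opening: 0.0134
grip_force: 39.8
```

Request:
arm_command(steps=[[0, 0, 4, 0, 1], [0, 0, 4, 0, 1], [-1, 0, 4, 0, 1], [-1, 0, 4, 0, 1], [0, 0, 0, 0, 1]], newtons=20)

```text
time_s: 15.63
eef_pos: [0.4478, -0.2651, 0.2181]
tcp_rot: [-3.141, -0.002, 2.362]
contact_force: [-0.8, -0.3, -0.4]
opening: 0.0132
grip_force: 39.0
```

```bash
python3 - <<'E'
from h import *
s=togo(.4407,-.258,.312,2.365)
c=cap("scene");P=cloud(c);p=s["eef_pos"];R=Rot.from_euler("xyz",s["tcp_rot"]).as_matrix()
k=(P[...,2]>.18)&(P[...,2]<.34);L=(P-p)@R*1000
k&=(abs(L[...,1])<20)&(L[...,0]<-20)&(L[...,0]>-130)
for lo in range(-130,-20,10):
    q=L[k&(L[...,0]>lo)&(L[...,0]<=lo+10)]
    if len(q):print(lo,len(q),"height of pts",(p[2]*1000-np.median(q[:,2])).round(1),"y",q[:,1].min().round(0),q[:,1].max().round(0))
E
```

```text
t 15.63 pos [ 0.4478 -0.2651  0.2181] rpy [-3.141e+00 -2.000e-03  2.362e+00] F [-0.8 -0.3 -0.4] M [-0.29 -0.2   0.01] open 0.0132 grip 39.0
togo tool mm [ 10.1   0.  -93.9] after turning [ 10.    0.1 -93.9] turn -0.003
-130 2 height of pts 279.3 y -9.0 2.0
-120 27 height of pts 283.2 y -12.0 14.0
-110 21 height of pts 281.9 y -16.0 19.0
-100 21 height of pts 281.6 y -16.0 18.0
-90 26 height of pts 279.6 y -14.0 13.0
-80 7 height of pts 274.3 y -2.0 8.0
-70 11 height of pts 271.1 y -3.0 6.0
-60 11 height of pts 267.7 y -5.0 9.0
-50 11 height of pts 267.4 y -6.0 7.0
-40 8 height of pts 262.8 y -4.0 8.0
-30 14 height of pts 261.4 y -13.0 12.0
```

The wrench is pivoting on the hook as planned: about 14° now, with the ring resting at z≈0.28. I'll continue to about 30°.

Request:
arm_command(steps=[[-1, 0, 4, 0, 1], [-1, 0, 4, 0, 1], [-1, 0, 4, 0, 1], [-2, 0, 4, 0, 1], [-2, 0, 4, 0, 1], [-2, 0, 4, 0, 1], [0, 0, 0, 0, 1]])

```text
time_s: 16.27
eef_pos: [0.4546, -0.2719, 0.1942]
tcp_rot: [-3.141, -0.001, 2.361]
contact_force: [0.9, 0.7, -1.2]
opening: 0.0138
grip_force: 37.0
```

```bash
python3 - <<'E'
from h import *
s=togo(.4407,-.258,.312,2.365)
c=cap("scene");P=cloud(c);p=s["eef_pos"];R=Rot.from_euler("xyz",s["tcp_rot"]).as_matrix()
k=(P[...,2]>.18)&(P[...,2]<.34);L=(P-p)@R*1000
k&=(abs(L[...,1])<20)&(L[...,0]<-20)&(L[...,0]>-130)
for lo in range(-130,-20,10):
    q=L[k&(L[...,0]>lo)&(L[...,0]<=lo+10)]
    if len(q):print(lo,len(q),"height of pts",(p[2]*1000-np.median(q[:,2])).round(1),"y",q[:,1].min().round(0),q[:,1].max().round(0))
o=[]
for n in("scene","top"):
    c=cap(n);u,v=proj(c,[[.511,-.327,.313]])[0].astype(int); im=c["img"][v-35:v+35,u-42:u+42]
    o.append(cv2.convertScaleAbs(cv2.resize(im,(400,333),interpolation=cv2.INTER_CUBIC),alpha=1.6))
cv2.imwrite("pics/h2.png",np.hstack(o))
E
```

```text
t 16.27 pos [ 0.4546 -0.2719  0.1942] rpy [-3.141e+00 -1.000e-03  2.361e+00] F [ 0.9  0.7 -1.2] M [-0.29 -0.24  0.02] open 0.0138 grip 37.0
togo tool mm [ 1.980e+01  1.000e-01 -1.178e+02] after turning [ 1.970e+01  1.000e-01 -1.178e+02] turn -0.004
-130 189 height of pts 242.4 y -20.0 20.0
-120 7 height of pts 280.7 y -6.0 6.0
-110 32 height of pts 282.1 y -15.0 18.0
-100 20 height of pts 279.0 y -15.0 19.0
-90 29 height of pts 272.6 y -13.0 16.0
-80 13 height of pts 273.1 y -2.0 8.0
-70 10 height of pts 261.8 y -4.0 8.0
-60 8 height of pts 257.1 y -5.0 8.0
-50 10 height of pts 252.0 y -5.0 8.0
-40 7 height of pts 249.3 y -3.0 7.0
-30 14 height of pts 243.9 y -6.0 17.0
```

View pics/h2.png

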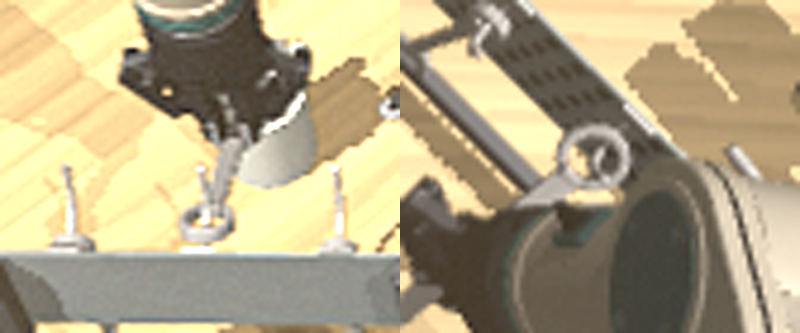

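The ring is over the hook: the tip stands inside it at (205,200) in the scene half and (600,160) in the top half. The slope is about 27°, so I'll release.

Request:
arm_command(steps=[[0, 0, 0, 0, 0.2], [0, 0, 0, 0, -0.4], [0, 0, 0, 0, -1], [0, 0, 0, 0, -1], [0, 0, 0, 0, -1], [0, 0, 0, 0, -1], [0, 0, 0, 0, -1], [0, 0, 0, 0, -1], [0, 0, 0, 0, -1], [0, 0, 0, 0, -1]], newtons=60)

```text
time_s: 17.25
eef_pos: [0.4546, -0.2715, 0.1951]
tcp_rot: [3.142, 0.0, 2.362]
contact_force: [-0.3, -0.5, -0.3]
opening: 0.0853
grip_force: 0.0
```

```bash
cat > chk.py <<'E'
from h import *
f=np.array([-.713,.701]);l=np.array([.701,.713]);o=np.array([.5425,-.358])
c=cap("scene");P=cloud(c);A=(P[...,:2]-o)@f*1000;B=(P[...,:2]-o)@l*1000
k=(abs(B)<40)&(A>4)&(A<70)&(P[...,2]<.33)
for lo in np.arange(.01,.33,.02):
    m=k&(P[...,2]>lo)&(P[...,2]<=lo+.02)
    if m.sum()>1:print(round(lo+.01,2),m.sum(),"out",A[m].min().round(0),A[m].max().round(0),"lat",B[m].min().round(0),B[m].max().round(0))
E
python3 - <<'E'
from h import *
togo(.4407,-.258,.312,2.365)
exec(open("chk.py").read())
E
```

```text
t 17.25 pos [ 0.4546 -0.2715  0.1951] rpy [3.142 0.    2.362] F [-0.3 -0.5 -0.3] M [-0.03  0.04 -0.02] open 0.0853 grip 0.0
togo tool mm [  19.4   -0.2 -116.9] after turning [  19.4   -0.2 -116.9] turn -0.003
0.02 2 out 37.0 57.0 lat -38.0 -30.0
0.04 19 out 5.0 20.0 lat -12.0 33.0
0.06 33 out 5.0 28.0 lat -9.0 35.0
0.08 35 out 6.0 25.0 lat -7.0 34.0
0.1 12 out 11.0 20.0 lat 7.0 20.0
0.12 11 out 12.0 18.0 lat 6.0 19.0
0.14 13 out 11.0 18.0 lat 4.0 17.0
0.16 2 out 12.0 13.0 lat 7.0 11.0
0.26 11 out 14.0 24.0 lat -13.0 22.0
0.28 44 out 9.0 34.0 lat -12.0 19.0
0.3 10 out 33.0 46.0 lat -3.0 2.0
0.32 2 out 44.0 45.0 lat -0.0 -0.0
```

The wrench hangs vertically on the middle hook, with its shank 12–18 mm out and its bottom end near z≈0.03–0.04. Next I'll back off and go to the handle.

Request:
arm_command(steps=[[10, 0, -5, 0, -1], [10, 0, -15, 0, -1], [10, 0, -20, 0, -1], [10, 0, -20, 0, -1], [10, 0, -20, 0, -1], [0, 0, -20, 0, -1], [0, 0, -20, 0, -1], [0, 0, 0, 0.1, -1], [0, 0, 0, 0.1, -1], [0, 0, 0, 0.1, -1], [0, 0, 0, 0.1, -1], [0, 0, 0, 0.1, -1], [0, 0, 0, 0.1, -1], [0, 0, 0, 0.1, -1], [0, 0, 0, 0.1, -1], [0, 0, 0, 0.055, -1], [0, 0, 0, 0, -1]])

```text
time_s: 18.72
eef_pos: [0.4185, -0.2356, 0.3154]
tcp_rot: [-3.141, 0.0, 1.506]
contact_force: [0.2, 0.3, 0.1]
opening: 0.0852
grip_force: 0.0
```

Request:
arm_command(steps=[[20, 4, 0, 0, -1], [30, 7, 0, 0, -1], [30, 7, 0, 0, -1], [30, 7, 0, 0, -1], [30, 7, 0, 0, -1], [30, 7, 0, 0, -1], [30, 7, 0, 0, -1], [30, 7, 0, 0, -1], [30, 7, 0, 0, -1], [30, 7, 0, 0, -1], [30, 5, 0, 0, -1], [15, 2, 0, 0, -1], [0, 0, 0, 0, -1], [0, 0, 0, 0, -1]])

```text
time_s: 19.88
eef_pos: [0.5137, 0.0939, 0.3151]
tcp_rot: [-3.141, 0.0, 1.51]
contact_force: [-1.1, -0.6, 0.1]
opening: 0.0854
grip_force: 0.0
```

```bash
python3 - <<'E'
from h import *
s=togo(.5148,.1083,.122,1.507);print(s["joint_positions"].round(2))
exec(open("chk.py").read())
E
```

```text
t 19.88 pos [0.5137 0.0939 0.3151] rpy [-3.141  0.     1.51 ] F [-1.1 -0.6  0.1] M [-0.04 -0.02 -0.02] open 0.0854 grip 0.0
togo tool mm [ 14.4   0.3 193.1] after turning [1.440e+01 1.000e-01 1.931e+02] turn 0.003
[ 0.2   0.38 -0.61  1.69  0.23  1.15 -0.54]
0.02 4 out 13.0 57.0 lat -22.0 27.0
0.04 12 out 8.0 20.0 lat -13.0 30.0
0.06 39 out 7.0 32.0 lat -10.0 35.0
0.08 27 out 11.0 28.0 lat -5.0 35.0
0.1 16 out 14.0 22.0 lat 6.0 19.0
0.12 9 out 13.0 18.0 lat 6.0 17.0
0.14 11 out 9.0 19.0 lat 4.0 17.0
0.26 11 out 13.0 25.0 lat -13.0 20.0
0.28 44 out 5.0 33.0 lat -12.0 21.0
0.3 11 out 33.0 49.0 lat -2.0 2.0
```

Request:
arm_command(steps=[[7, 0, 15, 0, -1], [7, 0, 20, 0, -1], [0, 0, 25, 0, -1], [0, 0, 25, 0, -1], [0, 0, 25, 0, -1], [0, 0, 25, 0, -1], [0, 0, 20, 0, -1], [0, 0, 16, 0, -1], [0, 0, 12, 0, -0.6], [0, 0, 8, 0, -0.4], [0, 0, 2, 0, 0], [0, 0, 0, 0, 0.5], [0, 0, 0, 0, 1], [0, 0, 0, 0, 1], [0, 0, 0, 0, 1], [0, 0, 0, 0, 1], [0, 0, 0, 0, 1]], newtons=40)

```text
time_s: 21.35
eef_pos: [0.5161, 0.1072, 0.123]
tcp_rot: [3.14, -0.0, 1.507]
contact_force: [-0.1, -0.6, 7.4]
opening: 0.0083
grip_force: 39.2
```

```bash
python3 - <<'E'
import numpy as np
t=np.radians(15.02+np.linspace(0,50,21));r=212.25
print(np.c_[r*-np.diff(np.cos(t)),-r*np.diff(np.sin(t))].round(1).tolist())
E
```

```text
[[2.6, -8.9], [3.0, -8.8], [3.4, -8.6], [3.7, -8.5], [4.1, -8.3], [4.5, -8.1], [4.8, -7.9], [5.1, -7.7], [5.5, -7.5], [5.8, -7.2], [6.1, -7.0], [6.4, -6.7], [6.7, -6.4], [7.0, -6.1], [7.2, -5.8], [7.5, -5.5], [7.7, -5.1], [7.9, -4.8], [8.1, -4.5], [8.3, -4.1]]
```

Half speed for the first part, to check the forces.

Request:
arm_command(steps=[[0, 1.3, -4.5, 0, 1], [0, 1.3, -4.4, 0, 1], [0, 1.5, -4.4, 0, 1], [0, 1.5, -4.4, 0, 1], [0, 1.7, -4.3, 0, 1], [0, 1.7, -4.3, 0, 1], [0, 1.8, -4.3, 0, 1], [0, 1.9, -4.2, 0, 1], [0, 0, 0, 0, 1]])

```text
time_s: 22.1
eef_pos: [0.5282, 0.1064, 0.1577]
tcp_rot: [3.141, 0.0, 1.507]
contact_force: [2.2, 0.3, -6.4]
opening: 0.0084
grip_force: 39.1
```

```bash
cat > lid.py <<'E'
from h import *
s=togo(.5148,.1083,.122,1.507)
hx=np.array([.9979,-.0646]);hy=np.array([.0646,.9979]);h=np.array([.7186,.0952])
for n in("scene","top"):
    c=cap(n);P=cloud(c);im=cv2.cvtColor(c["img"],cv2.COLOR_BGR2HSV)
    a=(P[...,:2]-h)@hx;b=(P[...,:2]-h)@hy
    k=(im[...,0]>100)&(im[...,0]<125)&(im[...,1]>120)&(abs(b)<.195)&(a>-.25)&(a<-.02)&(P[...,2]>.138)
    if k.sum()<30:print(n,"few");continue
    x,z=a[k],P[...,2][k]
    for _ in range(6):
        A=np.polyfit(x,z,1);r=abs(z-np.polyval(A,x));g=r<max(.004,1.5*np.median(r));x,z=x[g],z[g]
    print(n,"lid angle",np.degrees(np.arctan(-A[0])).round(2),"n",len(x),"z over hinge at x=0",A[1].round(4),"span",np.ptp(x).round(3))
E
python3 lid.py
```

```text
t 22.1 pos [0.5282 0.1064 0.1577] rpy [3.141 0.    1.507] F [ 2.2  0.3 -6.4] M [ 0.04 -0.35 -0.  ] open 0.0084 grip 39.1
togo tool mm [  1.1 -13.5  35.6] after turning [  1.1 -13.5  35.7] turn -0.0
scene lid angle 9.07 n 2949 z over hinge at x=0 0.1331 span 0.212
top lid angle 9.34 n 4539 z over hinge at x=0 0.1312 span 0.209
```

Request:
arm_command(steps=[[0, 2.0, -4.2, 0, 1], [0, 2.1, -4.1, 0, 1], [0, 4.5, -8.1, 0, 1], [0, 4.8, -7.9, 0, 1], [0, 5.1, -7.7, 0, 1], [0, 5.5, -7.5, 0, 1], [0, 5.8, -7.2, 0, 1], [0, 6.1, -7.0, 0, 1], [0, 6.4, -6.7, 0, 1], [0, 6.7, -6.4, 0, 1], [0, 3.5, -3.1, 0, 1], [0, 3.5, -3.0, 0, 1], [0, 0, 0, 0, 1]])

```text
time_s: 23.28
eef_pos: [0.582, 0.1028, 0.2314]
tcp_rot: [-3.138, 0.001, 1.507]
contact_force: [-9.7, -0.2, 4.2]
opening: 0.0082
grip_force: 39.4
```

```bash
python3 lid.py
```

```text
t 23.28 pos [0.582  0.1028 0.2314] rpy [-3.138e+00  1.000e-03  1.507e+00] F [-9.7 -0.2  4.2] M [-0.2   2.04 -0.  ] open 0.0082 grip 39.4
togo tool mm [  1.3 -67.  109.6] after turning [  1.2 -67.4 109.4] turn -0.0
scene lid angle 33.94 n 3242 z over hinge at x=0 0.1354 span 0.17
top lid angle 34.02 n 788 z over hinge at x=0 0.1342 span 0.16
```

Request:
arm_command(steps=[[0, 5.8, -5.7, 0, 1], [0, 6.6, -5.6, 0, 1], [0, 7.2, -5.4, 0, 1], [0, 7.5, -5.0, 0, 1], [0, 7.8, -4.6, 0, 1], [0, 4.0, -2.3, 0, 1], [0, 4.1, -2.2, 0, 1], [0, 0, 0, 0, 1], [0, 0, 0, 0, 1]])

```text
time_s: 24.13
eef_pos: [0.6264, 0.0999, 0.2621]
tcp_rot: [-3.141, 0.001, 1.507]
contact_force: [-5.0, -1.3, 3.0]
opening: 0.0081
grip_force: 39.4
```

```bash
python3 lid.py
```

```text
t 24.13 pos [0.6264 0.0999 0.2621] rpy [-3.141e+00  1.000e-03  1.507e+00] F [-5.  -1.3  3. ] M [-0.21  1.38 -0.03] open 0.0081 grip 39.4
togo tool mm [   1.3 -111.9  140.1] after turning [   1.2 -111.9  140.1] turn -0.0
scene lid angle 47.91 n 2490 z over hinge at x=0 0.1419 span 0.128
top lid angle -15.05 n 118 z over hinge at x=0 0.3378 span 0.026
```

```bash
cat > lid2.py <<'E'
from h import *
hx=np.array([.9979,-.0646]);hy=np.array([.0646,.9979]);h=np.array([.7186,.0952])
for n in("scene","top"):
    c=cap(n);P=cloud(c);im=cv2.cvtColor(c["img"],cv2.COLOR_BGR2HSV)
    a=(P[...,:2]-h)@hx;b=(P[...,:2]-h)@hy
    k=(im[...,0]>100)&(im[...,0]<125)&(im[...,1]>100)&(abs(b)<.19)&(a>-.2)&(a<.02)&(P[...,2]>.14)
    k=cv2.erode(k.astype(np.uint8),np.ones((3,3)))>0
    Q=np.c_[a[k],b[k],P[...,2][k]];
    if len(Q)<30: print(n,len(Q));continue
    rng=np.random.default_rng(1);best=None
    for _ in range(400):
        p=Q[rng.choice(len(Q),3,False)];N=np.cross(p[1]-p[0],p[2]-p[0]);l=np.linalg.norm(N)
        if l<1e-4: continue
        g=abs((Q-p[0])@(N/l))<.005
        if best is None or g.sum()>best.sum():best=g
    G=Q[best];m=G.mean(0);N=np.linalg.svd(G-m)[2][2];N*=np.sign(N[2])
    print(n,len(Q),best.sum(),"N",N.round(3),"angle",np.degrees(np.arctan2(N[0],N[2])).round(2),"dist hinge",(N@(m-[0,0,.115])).round(4),"span",np.ptp(G,0).round(3),"zmax",np.percentile(G[:,2],99).round(4))
E
python3 lid2.py
```

```text
scene 4455 3916 N [0.75  0.    0.662] angle 48.58 dist hinge 0.0164 span [0.148 0.373 0.168] zmax 0.3039
top 1443 1101 N [0.745 0.001 0.667] angle 48.13 dist hinge 0.0168 span [0.146 0.373 0.162] zmax 0.305
```

Request:
arm_command(steps=[[0, 2.6, -1.5, 0, 1], [0, 2.6, -1.4, 0, 1], [0, 0, 0, 0, 1], [0, 0, 0, 0, 1], [0, 0, 0, 0, 1], [0, 0, 0, 0, 1]])

```text
time_s: 24.83
eef_pos: [0.6314, 0.0996, 0.2645]
tcp_rot: [-3.141, 0.001, 1.507]
contact_force: [-6.2, -1.1, 3.5]
opening: 0.0086
grip_force: 39.5
```

```bash
python3 lid2.py; python3 chk.py
```

```text
scene 4467 3925 N [ 0.769 -0.     0.639] angle 50.28 dist hinge 0.0166 span [0.143 0.374 0.173] zmax 0.3083
top 1284 920 N [0.761 0.001 0.649] angle 49.56 dist hinge 0.0172 span [0.143 0.373 0.167] zmax 0.3094
0.02 6 out 16.0 45.0 lat -35.0 22.0
0.04 15 out 13.0 29.0 lat -26.0 19.0
0.06 34 out 11.0 35.0 lat -25.0 21.0
0.08 32 out 15.0 33.0 lat -14.0 19.0
0.1 10 out 17.0 23.0 lat -5.0 9.0
0.12 12 out 16.0 22.0 lat -3.0 9.0
0.14 7 out 17.0 20.0 lat -6.0 8.0
0.26 11 out 13.0 24.0 lat -13.0 20.0
0.28 43 out 7.0 35.0 lat -12.0 19.0
0.3 8 out 35.0 43.0 lat -1.0 2.0
0.32 3 out 42.0 45.0 lat -0.0 3.0
```

The lid is at 50° (50.3 and 49.6 from the two cameras), held with a 39.5 N grip, and the wrench hangs on the hook.

```bash
python3 -c "
from h import *
print(order.finish_job())"
```

```text
the job is handed in; nothing more can be done
None
```

I hung the wrench by its ring on the empty middle hook, and the arm is holding the lid at about 50° (50.3° and 49.6° from the two cameras); I handed the job in at about 25 s and moved nothing else on purpose, though I did not re-measure the other things on the bench.

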